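# Lay the worship vessels out on their own rests

### The job

Lay the vessels out for the evening worship, each on its own rest: the steel water pot in the middle of the low steel pot stand, the brass hand bell in the middle of the red pad of the little wooden stool, the brass oil lamp in the middle of the brass plate, and the copper tumbler in the middle of the copper saucer. Keep them upright as you carry them, set them down gently without dropping any, and do not shift the red vermilion box or the matchbox.

Things in the scene. Friction and masses are not known exactly. Their poses are not given: they have to be found in the camera images.
- lota: Steel water pot (lota), loose, standing upright: round belly 80 mm across at 34 mm up, narrowing downward to a flat foot 45 mm across (66 mm across at 12 mm up), waist 41 mm across at 70 to 85 mm up, and a straight round mouth collar 51 mm across from 85 mm to the top at 105 mm. Best gripped from above by the outside of the collar. About 0.2 to 0.34 kg. Origin at the centre of its underside, z up; round, so yaw is of no account.
- bell: Brass hand bell, loose, standing on its mouth: mouth 64 mm across, bell body 56 mm high, then a slim upright handle 15 mm thick from 60 to 118 mm up with a small pointed finial, 133 mm high in all. Gripped by the handle from above, about 95 mm up. About 0.21 to 0.36 kg. Origin at the centre of its underside, z up; round.
- lamp: Brass oil lamp (diya), loose: low round bowl 54 mm across from 26 mm to the rim at 40 mm up, with straight sides there, on a short stem and a flat foot 50 mm across. A small spout with a white wick, 13 mm wide, sticks out from the rim along the lamp's own +x to 40 mm from the axis. Gripped from above across the bowl at about 31 mm up with the fingers on its +y and -y sides. About 0.12 to 0.21 kg. Origin at the centre of its underside, z up.
- tumbler: Plain copper tumbler, loose, upright: straight round, 48 mm across (foot 47 mm, slightly flared lip 50 mm), 72 mm high. Gripped from above by its outside at about 45 mm up. About 0.13 to 0.24 kg. Origin at the centre of its underside, z up; round.
- stand: Low footed steel pot stand, does not move: foot 88 mm across, narrow waist, and a round dished top 85 mm across whose flat floor, 77 mm across with one fine dark ring 60 mm across, is 20 mm above the slab; a 5 mm rim rises round the floor to 25 mm. The water pot's foot stands on that floor inside the rim. Origin at the centre of its underside, on the slab, z up.
- chowki: Small square dark wooden stool (chowki) 100 x 100 mm, does not move, with a round dark red pad 84 mm across in the middle of its top; the pad's upper face is 30 mm above the slab. Origin at the centre of its underside, z up, x and y along its sides.
- plate: Round brass plate, does not move: 140 mm across, rim 12 mm high sloping in to a flat floor 116 mm across and 3 mm above the slab, with two fine dark rings marked on the floor (62 and 106 mm across) about its centre. Origin at the centre of its underside, z up.
- saucer: Round copper saucer, does not move: 108 mm across, rim 9 mm high sloping in to a flat floor 84 mm across and 3 mm above the slab, with one fine dark ring 60 mm across about its centre. Origin at the centre of its underside, z up.
- kumkum: Bystander among the vessels: small round red lacquered vermilion box with a domed lid and a brass bead on top, 53 mm across, 45 mm high, loose and light. To be left where it stands. Origin at the centre of its underside.
- matchbox: Bystander among the vessels: small yellow matchbox with brown striking sides lying flat, 52 x 34 x 14 mm, loose and light. To be left where it lies. Origin at the centre of its underside, x along its length.
Mind the look-alikes: they are no part of the job. Several things look just like the stand: the one meant starts farthest to the robot's right.

How it is judged:
By the outcome, as a careful person would: the job done as asked, in the order asked, and still so for the second after the job is handed in, with the robot touching nothing.
It also fails if it takes over 106 s, if anything falls off the work surface, if the arm or the gripper's body presses on something with over 40 N, if the wrist force passes 120 N, or if a joint passes its speed limit or range.

### The arm

A 6-joint arm with a two-finger parallel gripper is mounted at the origin on the work surface. World frame = base frame: x ahead of the robot, y to its left, z up, the work surface at z = 0. Lengths are in mm, angles in rad, forces in N, time in s.
With the tool pointing down it reaches from about 300 to 775 mm from the base axis. Payload 14.6 kg.
Tool frame: the origin (TCP) lies on the centre line of the jaws, within the pads' length; the fingertips stand 19 mm ahead of it and the grasp point (between the pads) is the TCP (bot.tip_reach is the distance from the TCP to the fingertips, in mm); z points along the fingers, y is the line along which they close (so a half turn about z gives the same grasp; the last joint's range is limited). The gripper opens to 85 mm and grips with 20 to 120 N. Pads are 22 mm wide; open, the fingers measure 114 mm over their backs; the gripper's body (76 mm by 85 mm) begins 54 mm behind the grasp point. The pads swing forward as they close: fully open they stand 13 mm farther back than shut.
Start: joints at [1.219, 0.3, 1.521, -0, 1.321, -0.067], TCP at [154.529, 527.836, 250.281] pointing down, gripper open.
Joint ranges: [-3.03, 3.03], [-0.79, 2.21], [0.23, 2.52], [-1.04, 4.18], [0, 3.07], [-2.55, 2.55]. Speed limits (rad/s): [2.22, 2.22, 2.57, 3.14, 3.14, 3.14].

### API

Orientations are given as a unit quaternion [w, x, y, z].
In Python, from rig import bot gives the robot as it stands. Calls block until the motion is done:
- bot.move_to(position, orientation): joint-space move of the TCP to a pose.
- bot.servo_line(position, attitude=None, speed=150, until_force=None): straight line of the TCP; attitude=None keeps the orientation; speed is the mean speed in mm/s. With until_force (N) it stops when the force on the tool has changed by that much, and returns True; else False.
- bot.move_joints(angles): joint-space move.
- bot.move_gripper(opening, grip_force=None): finger opening in mm; grip_force is the grip in N (None keeps the last); returns when the fingers have stopped.
- bot.dwell(seconds).
- bot.ik(position, orientation): joint angles nearest the present ones, or None.
- bot.read_state(): the state.
- bot.read_camera(name): name is "scene" or "side" or "wrist"; returns a dict with "image" (384x512x3 uint8, blue, green, red), "depth" (384x512 float32, mm along the optical axis (not along the pixel's ray), 0 where there is no reading), "fovy" (degrees; the focal length in pixels is half the picture's height over the tangent of half this angle, whatever the lens; pixels are square), "cx", "cy" (the principal point, pixels), "eye" and "attitude" of the camera in the world; the wrist camera has in their place "mount" (4x4, takes a point from camera to tool coordinates, whose origin is the TCP and whose axes are the flange's). Camera axes: x right, y down, z forward; pixel columns grow to the right and rows downward; lengths in mm; the calibration is good to about 2 mm. A picture is of the moment at which its call begins: read the wrist's pose just before it.
A pose or a line that the arm cannot do raises bot.MotionError and nothing moves.
- bot.finish_job(): hands the job in; it is judged then, once.
The state is a dict: "clock": time; "joint_positions": joint angles; "qvel": joint speeds; "effort": joint torques, N m; "ee_pos": TCP position; "tool_rot": TCP orientation; "ft_force": force on the tool from outside, world axes, zero at the start; "moment": the same for the moment, N m; "grip_width": finger opening in mm; "grip_force": force on a finger pad.
Only numpy, scipy, OpenCV 4.12 (cv2) and the standard library are available. Lean on these libraries where they do the work, as an engineer would, in place of code of your own. Each camera call takes 0.05 s, during which the arm holds its last target. There are 200 camera calls.

## Working session

There is one attempt and no reset: what is moved stays moved. The work goes in short steps, each a Python script; the robot and the scene stay as the last script left them, time stands still between calls to the robot, and variables do not carry over. Pictures are saved under pics/ and viewed, at most 14 in all, crops included, and the job is handed in when it is done.

```bash
ls; mkdir -p pics
python3 - <<'E'
from rig import bot
import cv2,numpy as np
for n in ("scene","side"):
    c=bot.read_camera(n); cv2.imwrite(f"pics/{n}0.png",cv2.resize(c["image"],None,fx=1.5,fy=1.5,interpolation=cv2.INTER_CUBIC))
    np.savez(f"{n}0.npz",**c); print(n,c["eye"],c["attitude"],c["fovy"],c["cx"],c["cy"])
print(bot.read_state()); print(bot.read_camera("wrist")["mount"])
E
```

```text
pics
scene [ 920.38343432 -646.89842303  797.03565724] [-0.37823643  0.87434294  0.27896395 -0.12099892] 48.24485471539997 253.56389317101196 201.4033093646417
side [ 331.74668696 -719.18292392  846.00931832] [-0.35218479  0.93187921 -0.07792095  0.0386696 ] 50.550357302997426 256.55787839663003 197.62621565058296
{'clock': 0.1, 'joint_positions': array([ 1.21937232e+00,  3.00398222e-01,  1.52151890e+00,  1.64626477e-05,
        1.32066737e+00, -6.66263990e-02]), 'qvel': array([-8.75952775e-04, -1.23428922e-03, -1.42759062e-03, -8.70169051e-04,
        7.96404755e-05, -1.21583820e-03]), 'effort': array([-1.27493899e-03, -5.44377530e+01, -3.62367904e+01, -1.38647306e-04,
        3.12649005e-03, -1.39006613e-05]), 'ee_pos': array([154.48012382, 527.66965733, 249.78758027]), 'tool_rot': array([-1.10706626e-04,  1.41920050e-01,  9.89877999e-01, -4.83468361e-04]), 'ft_force': array([0.27279097, 0.28333905, 0.16375707]), 'moment': array([-0.00310992, -0.04185628, -0.01879722]), 'grip_force': 0.0, 'grip_width': 85.4903173111804}
[[-2.47799640e-04 -9.59014729e-01 -2.83356116e-01  7.22773935e+01]
 [ 9.99999913e-01 -3.33094727e-04  2.52837778e-04 -1.09462194e+00]
 [-3.36859581e-04 -2.83356029e-01  9.59014727e-01 -1.22664489e+02]
 [ 0.00000000e+00  0.00000000e+00  0.00000000e+00  1.00000000e+00]]
```

View pics/scene0.png

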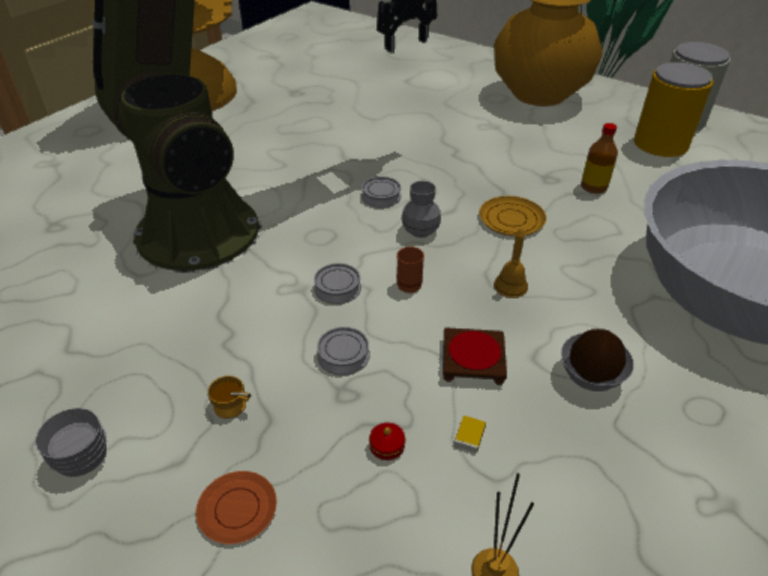

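View pics/side0.png

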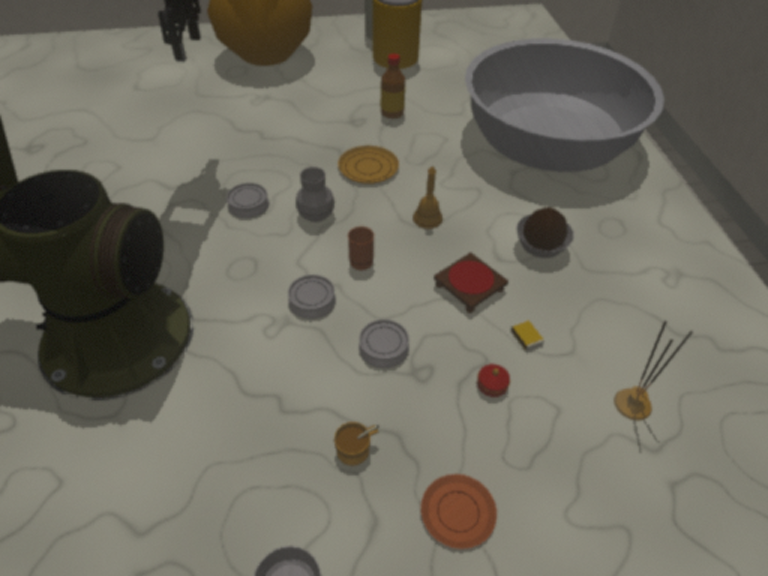

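The scene view (1.5× pixels) shows three stand-like dishes at (381,190), (338,283) and (343,349). There is also a taller ribbed steel item at (72,440). The lota is at (421,210), tumbler (410,270), bell (512,275), chowki (475,352), plate (512,216), lamp (228,397), saucer (237,507), kumkum (387,440) and matchbox (470,432). I'll localise them and enlarge the stand candidates.

```bash
cat > h.py <<'E'
import numpy as np,cv2
from scipy.spatial.transform import Rotation as R
def rot(q): return R.from_quat([q[1],q[2],q[3],q[0]]).as_matrix()
def cam(c,pose=None):
    if "eye" in c: return rot(c["attitude"]),np.array(c["eye"])
    p,q=pose; T=c["mount"]; A=rot(q); return A@T[:3,:3],A@T[:3,3]+p
def ray(c,u,v,pose=None):
    f=192/np.tan(np.radians(float(c["fovy"]))/2); M,e=cam(c,pose)
    return M@np.array([(u-c["cx"])/f,(v-c["cy"])/f,1]),e
def onz(c,u,v,z,pose=None):
    d,e=ray(c,u,v,pose); return (e+d*(z-e[2])/d[2])[:2]
def cloud(c,pose=None):
    f=192/np.tan(np.radians(float(c["fovy"]))/2); M,e=cam(c,pose)
    v,u=np.mgrid[:384,:512]; z=c["depth"]
    P=np.stack([(u-c["cx"])/f*z,(v-c["cy"])/f*z,z],-1)
    return P@M.T+e
E
python3 - <<'E'
from h import *
s=np.load("scene0.npz");d=np.load("side0.npz")
np.set_printoptions(precision=1,suppress=True)
# name: z, scene px, side px (1.5x pictures)
T=dict(standA=(25,(381,187),(248,197)),standB=(25,(338,280),(312,292)),standC=(25,(343,346),(384,340)),ribbed=(50,(72,432),(288,572)),
 lotatop=(105,(423,187),(313,173)),tumtop=(72,(410,255),(361,235)),plate=(3,(512,217),(369,166)),chowki=(30,(474,350),(471,278)),
 belltip=(133,(520,232),(432,169)),lamprim=(40,(226,386),(352,436)),saucer=(3,(237,508),(459,512)),kum=(45,(387,431),(495,371)),match=(14,(471,431),(527,334)))
for k,(z,a,b) in T.items(): print(k,onz(s,a[0]/1.5,a[1]/1.5,z),onz(d,b[0]/1.5,b[1]/1.5,z))
P=cloud(s); print(P[280,120],P[260,200])
print(cloud(s)[293,48], cloud(s)[int(346/1.5),int(343/1.5)])
im=s["image"]
a=cv2.resize(im[110:260,190:310],None,fx=4,fy=4,interpolation=cv2.INTER_CUBIC); b=cv2.resize(im[240:330,10:90],None,fx=4,fy=4,interpolation=cv2.INTER_CUBIC)
o=np.zeros((600,800,3),np.uint8); o[:600,:480]=a; o[:360,480:800]=b; cv2.imwrite("pics/crop1.png",o)
E
```

```text
standA [233.9 320.6] [236.6 311.7]
standB [346.9  26.2] [343.  25.]
standC [454.7 -97.9] [ 452.6 -102.8]
ribbed [ 261.6 -464.2] [ 269.1 -459. ]
lotatop [371.6 267.5] [373.6 266.2]
tumtop [444.8 112.9] [445.5 110.1]
plate [504.4 414.6] [507.4 408.6]
chowki [635.5  14. ] [634.6   9.1]
belltip [603.5 209.5] [598.3 207.3]
lamprim [ 370.2 -275.9] [ 373.7 -280.7]
saucer [ 507.4 -399.4] [ 507.9 -403. ]
kum [ 617.3 -205.1] [ 613.1 -206.9]
match [ 705.2 -115.6] [ 701.6 -121.3]
[ 333.3 -344.4    1.7] [ 442.  -194.    -0.6]
[ 261.1 -468.8   37.1] [449.  -93.5  19.9]
```

View pics/crop1.png

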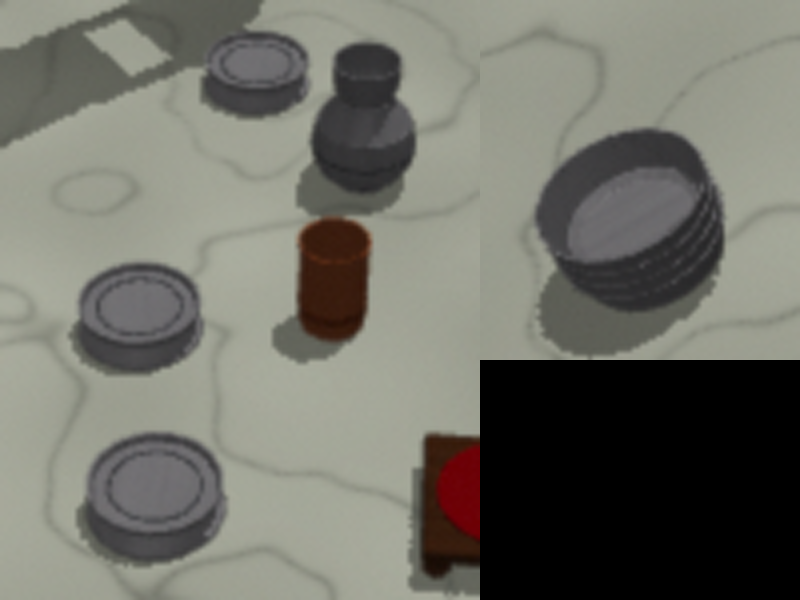

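Three things look like the stand in the scene view: A at (381,190), B at (338,283) and C at (343,349). C is at y≈-100, the farthest to the robot's right, so C is the one meant. The ribbed item at (72,440) is a ringless stack of bowls, not a look-alike. The crop shows C with its dished ringed floor at crop (155,485). Next is a quick wrist-camera survey.

```bash
cat >> h.py <<'E'
def down(phi): # finger closing axis (tool y) along direction phi
    t=(phi+np.pi/2)/2; return np.array([0,np.cos(t),np.sin(t),0])
E
python3 - <<'E'
from rig import bot
from h import *
np.set_printoptions(precision=2,suppress=True)
V=dict(plate=(506,411),bell=(600,208),lota=(372,267),tumbler=(445,111),chowki=(635,12),stand=(453,-100),lamp=(372,-278),saucer=(507,-401))
tiles=[]
for k,(x,y) in V.items():
    bot.move_to([x,y,250],down(np.arctan2(y,x)))
    s=bot.read_state(); c=bot.read_camera("wrist"); p=s["ee_pos"],s["tool_rot"]
    np.savez(f"w_{k}.npz",p=p[0],q=p[1],**c)
    im=c["image"].copy(); tiles.append(cv2.resize(im,(384,288)))
    print(k,s["clock"],s["joint_positions"],c["fovy"],p[0])
print(bot.tip_reach)
cv2.imwrite("pics/w1.png",np.vstack([np.hstack(tiles[i:i+2]) for i in (0,2)]));cv2.imwrite("pics/w2.png",np.vstack([np.hstack(tiles[i:i+2]) for i in (4,6)]))
E
```

```text
plate 1.5333 [ 0.63  0.53  1.2   0.    1.41 -0.06] 67.89969136811764 [505.07 411.87 250.15]
bell 2.475 [ 0.28  0.49  1.26  0.    1.39 -0.06] 67.89969136811764 [599.52 209.39 250.09]
lota 3.4583 [ 0.54  0.09  1.77 -0.    1.28 -0.08] 67.89969136811764 [372.72 267.33 250.28]
tumbler 4.2333 [ 0.16  0.1   1.77  0.    1.28 -0.08] 67.89969136811764 [445.34 110.88 249.81]
chowki 5.15 [-0.04  0.49  1.26  0.    1.39 -0.06] 67.89969136811764 [634.42  13.27 250.07]
stand 6.0583 [-0.29  0.11  1.75  0.    1.28 -0.08] 67.89969136811764 [453.72 -99.51 250.62]
lamp 6.9083 [-0.72  0.11  1.75  0.    1.28 -0.08] 67.89969136811764 [ 372.75 -277.34  249.82]
saucer 7.7167 [-0.72  0.52  1.22  0.    1.41 -0.06] 67.89969136811764 [ 507.12 -399.79  249.88]
19.0
```

View pics/w1.png

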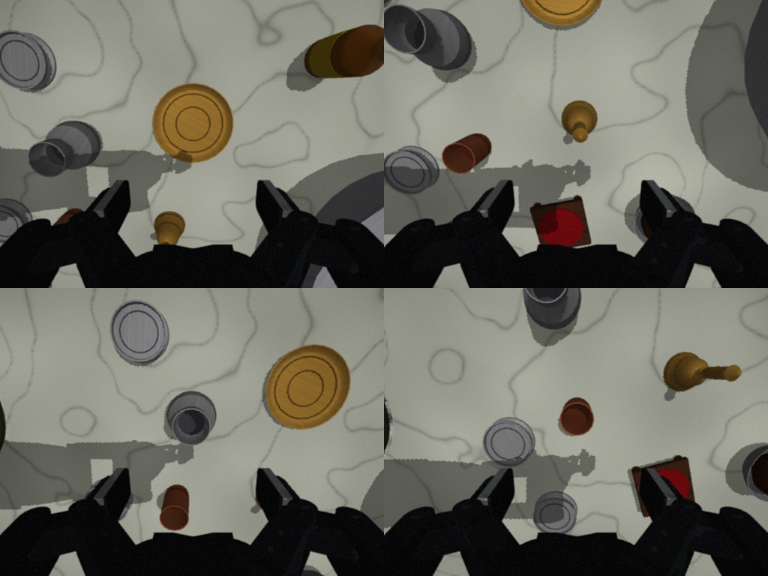

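View pics/w2.png

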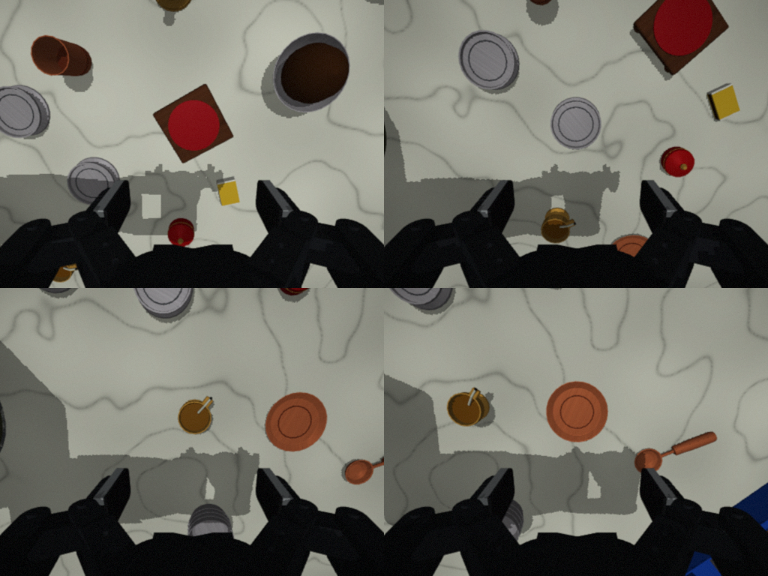

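The wrist views show every object clear of its neighbours, each at its expected tile centre: plate (193,123), bell (577,118), lota (190,420), tumbler (577,416), chowki pad (193,125), stand C (576,122), lamp (196,416) and saucer (577,411). Now the precise circle fits.

```bash
cat > fit.py <<'E'
from h import *
from scipy.optimize import least_squares
np.set_printoptions(precision=1,suppress=True)
def load(k):
    w=np.load(f"w_{k}.npz"); return w,(w["p"],w["q"])
def pts(w,p,c,z0,z1,r):
    P=cloud(w,p); m=(w["depth"]>0)&(P[...,2]>z0)&(P[...,2]<z1)&(np.hypot(P[...,0]-c[0],P[...,1]-c[1])<r)
    return P[m],m
def circ(P,r=None):
    x0=[*P[:,:2].mean(0)]+([] if r else [30])
    f=lambda x:np.hypot(P[:,0]-x[0],P[:,1]-x[1])-(r or x[2])
    s=least_squares(f,x0,loss="soft_l1"); return s.x,np.sqrt(np.mean(s.fun**2))
def ell(w,p,m,z): # ellipse fit of mask outline, centre projected at z
    m=m.astype(np.uint8); n,l,st,ce=cv2.connectedComponentsWithStats(m); i=1+np.argmax(st[1:,4])
    k=max(cv2.findContours((l==i).astype(np.uint8),0,1)[0],key=len)
    xy=np.array([onz(w,u,v,z,p) for u,v in cv2.convexHull(k)[:,0]]); # hull outline on plane z
    (cx,cy),(a,b),_=cv2.fitEllipse(xy.astype(np.float32)); return np.array([cx,cy,a,b])
E
python3 - <<'E'
from fit import *
V=dict(plate=(506,411),bell=(600,208),lota=(372,267),tumbler=(445,111),chowki=(635,12),stand=(453,-100),lamp=(372,-278),saucer=(507,-401))
for k in V:
    w,p=load(k); P,_=pts(w,p,V[k],-9,9,150); Z=P[:,2]; tz=np.median(Z[np.abs(Z)<6]); print(k,"table z",tz,end=" ")
    c=V[k]; im=w["image"].astype(int)
    if k in("plate","saucer"):
        z=dict(plate=(6,14),saucer=(5,11))[k]; P,m=pts(w,p,c,*z,90); print(len(P),circ(P))
        m=(im[...,2]-im[...,0]>50); P2,mm=pts(w,p,c,-9,30,85); print("   ell",ell(w,p,m&mm,dict(plate=12,saucer=9)[k]))
    if k=="stand":
        P,m=pts(w,p,c,13,32,60); print(len(P),P.mean(0),"ell",ell(w,p,m,25))
    if k=="chowki":
        m=(im[...,2]>100)&(im[...,1]<40); _,mm=pts(w,p,c,10,50,60); print("ell",ell(w,p,m&mm,30), pts(w,p,c,22,40,80)[0].mean(0))
    if k=="lota": P,m=pts(w,p,c,96,112,40); print(len(P),circ(P),"ell",ell(w,p,m,105),P[:,2].max())
    if k=="tumbler": P,m=pts(w,p,c,65,80,40); print(len(P),circ(P),"ell",ell(w,p,m,72))
    if k=="bell":
        for z in((65,85),(85,105),(105,118)): P,m=pts(w,p,c,*z,40); print(len(P),P.mean(0),circ(P,7.5),end=" ")
        P,m=pts(w,p,c,15,55,60); print()
        for z in((8,20),(20,30)): P,m=pts(w,p,c,*z,45);print("  body",len(P),circ(P))
    if k=="lamp":
        P,m=pts(w,p,c,33,45,60); r=np.hypot(*(P[:,:2]-c).T); a=P[r<33]; cc=circ(a); print(len(a),cc)
        r=np.hypot(*(P[:,:2]-cc[0][:2]).T); s=P[(r>31)]; d=s[:,:2].mean(0)-cc[0][:2]; print("  spout",len(s),r.max(),np.degrees(np.arctan2(d[1],d[0])))
E
```

```text
plate table z -0.5445794900309124 1605 (array([505.2, 411.1,  66.4]), np.float64(1.6933734807738905))
   ell [504.4 411.1 137.6 138.1]
bell table z -0.7983427060333668 38 [598.1 224.   75.6] (array([600.5, 218.3]), np.float64(0.33802836205542486)) 57 [597.8 224.   95.6] (array([600.3, 218.5]), np.float64(0.2369089914097954)) 21 [598.1 224.7 108. ] (array([600.2, 218.3]), np.float64(0.1254236085191318)) 
  body 331 (array([600.9, 217.8,  26.8]), np.float64(1.3397075360011306))
  body 177 (array([600.7, 218.2,  23.2]), np.float64(0.7219617779958374))
lota table z -0.7766806182978883 450 (array([371.1, 265. ,  24.3]), np.float64(0.5591811701919782)) ell [371.  265.1  50.2  51.1] 105.88564995240961
tumbler table z -0.7713459938623544 340 (array([444.4, 112.7,  23.4]), np.float64(0.6948939612148174)) ell [444.5 112.7  48.8  49. ]
chowki table z -0.8136722507067304 ell [634.9  14.3  82.9  83.1] [635.5  16.6  28.2]
stand table z -0.8128047373758136 3567 [452.5 -97.8  20. ] ell [452.6 -97.9  84.   84.3]
lamp table z -0.853103025642838 393 (array([ 373.3, -281.9,   25.7]), np.float64(3.4688068584002463))
  spout 89 41.39639920847017 15.04644561466817
saucer table z -0.7309976321548959 1236 (array([ 506.5, -401.3,   50.3]), np.float64(2.015948991729212))
   ell [ 506.3 -400.6  105.8  106.2]
```

```bash
cat > pp.py <<'E'
from rig import bot
from h import *
Z=250
def line(x,y,z,v,**k): return bot.servo_line([x,y,z],speed=v,**k)
def pick(x,y,zg,phi,force,z0=0,open_=85):
    bot.move_gripper(open_); bot.move_to([x,y,max(zg+60,140)],down(phi)); line(x,y,zg+z0,120)
    bot.move_gripper(0,grip_force=force); s=bot.read_state(); print("grip",s["grip_width"],s["grip_force"],s["ee_pos"])
    line(x,y,zg+z0+15,50); line(x,y,Z,200); s=bot.read_state(); print("up",s["grip_width"],s["grip_force"],s["ft_force"],s["clock"])
def place(x,y,zp):
    line(x,y,Z,260); line(x,y,zp+25,150); bot.dwell(.2)
    for i in range(3):
        hit=line(x,y,zp-1.5,20,until_force=3); z=bot.read_state()["ee_pos"][2]; print("down",hit,z-zp)
        if z<zp+2: break
    s=bot.read_state(); print(s["ft_force"],s["ee_pos"],s["clock"])
def release(x,y,open_=85):
    bot.move_gripper(open_); bot.dwell(.1)
    p=bot.read_state()["ee_pos"]; line(x,y,p[2]+70,120); print("t",bot.read_state()["clock"])
E
python3 - <<'E'
from fit import *
w,p=load("lamp"); P,m=pts(w,p,(373,-281),33,48,60)
k=max(cv2.findContours(m.astype(np.uint8),0,1)[0],key=len)[:,0]
xy=np.array([onz(w,u,v,40,p) for u,v in k]); c,_=circ(xy,26.7); d=xy-c; r=np.hypot(*d.T); s=d[r>33].mean(0)
print("lamp",c,np.sort(r)[::8],np.degrees(np.arctan2(s[1],s[0])),np.degrees(np.arctan2(*(d[np.argmax(r)][::-1]))))
from pp import *
pick(371.1,265.1,95,.62,60)
place(452.6,-97.9,115)
E
```

```text
lamp [ 373.9 -281.7] [24.8 25.2 25.5 25.7 25.8 26.  26.1 26.3 26.4 26.5 26.6 26.7 26.9 27.1
 27.4 29.2 34.5 38.5 40.6] 15.150460116853091 14.422976577680863
grip 49.30357579253531 61.39207363128662 [371.5 265.3  95.9]
up 49.33064783704089 62.54810929298401 [-0.5 -0.6 -2.6] 12.8167
down True 0.9448093463788325
[-0.6  1.2  4.5] [452.6 -97.9 115.9] 16.575
```

Run:
```python
from pp import *
release(452.6,-97.9)
pick(600.4,218.3,95,np.arctan2(218.3,600.4),60)
place(634.9,14.3,125)
```

```text
t 17.8583
grip 13.684925349780151 58.35240447237993 [600.54805861 218.35731493  95.25356145]
up 13.365356342059613 58.43802606609643 [-0.61725129  0.25034157 -3.43261332] 21.9917
down True 0.20856505022265992
[-1.12370013  1.33898078  4.45264932] [634.90896493  14.36060654 125.20856505] 25.0833
```

Run:
```python
from pp import *
release(634.9,14.3)
bot.servo_line([634.9,14.3,230],speed=150)
pick(373.9,-281.7,31,np.radians(-75),50)
x,y=504.6,411.1
place(x,y,34)
print(bot.read_state()["joint_positions"])
```

```text
t 26.6083
grip 52.5310241645598 50.4262722646763 [ 374.08459564 -281.84729988   31.79082647]
up 52.39276523122816 52.521523318941945 [-0.35578033  0.82487348 -1.91684517] 31.8083
down True 0.8881170720606377
[-0.53215663 -1.05727115  5.22955007] [504.51890941 411.08185397  34.88811707] 37.3833
[ 6.27440003e-01  7.54124659e-01  1.36925172e+00 -2.97625558e-05
  1.01866257e+00  1.93635601e+00]
```

Run:
```python
from pp import *
release(504.6,411.1)
pick(444.4,112.7,45,np.arctan2(112.7,444.4),50)
place(506.4,-400.8,48)
release(506.4,-400.8)
V=dict(saucer=(507,-401),stand=(453,-100),chowki=(635,12),plate=(506,411))
tiles=[]
for k,(x,y) in V.items():
    p=bot.read_state()["ee_pos"]; bot.servo_line([p[0],p[1],260],speed=250)
    bot.move_to([x,y,260],down(np.arctan2(y,x)))
    s=bot.read_state(); c=bot.read_camera("wrist")
    np.savez(f"v_{k}.npz",p=s["ee_pos"],q=s["tool_rot"],**c); tiles.append(cv2.resize(c["image"],(384,288)))
cv2.imwrite("pics/w3.png",np.vstack([np.hstack(tiles[i:i+2]) for i in (0,2)]))
c=bot.read_camera("scene"); cv2.imwrite("pics/scene1.png",cv2.resize(c["image"],None,fx=1.5,fy=1.5)); print(bot.read_state()["clock"])
```

```text
t 38.6417
grip 47.09251549701932 50.581228137016296 [444.66019915 112.75702723  45.60968455]
up 47.13888893401484 51.574453711509705 [ 0.06400355 -0.23013922 -2.10015608] 43.5417
down True 0.6961690287663913
[-1.36608329  0.60894798  5.8923248 ] [ 506.35505208 -400.76046887   48.69616903] 48.3167
t 49.6167
55.8
```

View pics/w3.png

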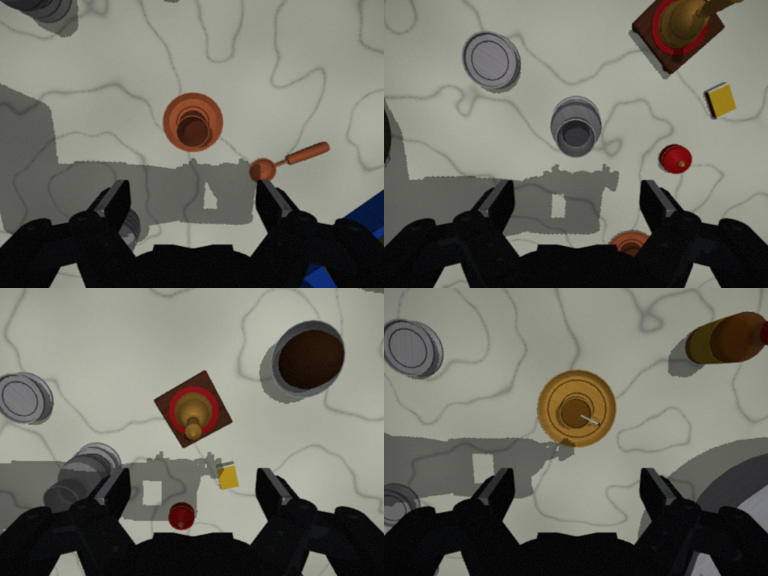

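View pics/scene1.png

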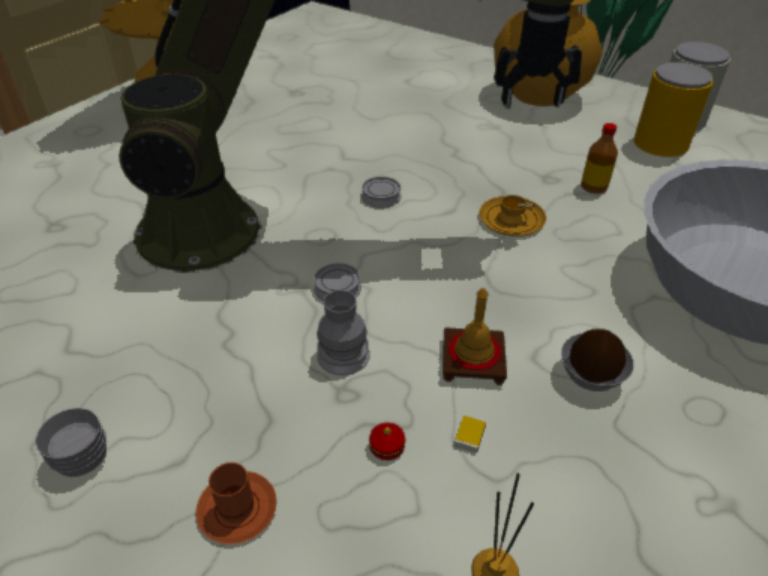

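Run:
```python
import fit
from fit import *
def loadv(k):
    w=np.load(f"v_{k}.npz"); return w,(w["p"],w["q"])
w,p=loadv("saucer"); P,m=pts(w,p,(507,-401),68,85,40); print("tumbler",circ(P),ell(w,p,m,75)); P,_=pts(w,p,(507,-401),5,11,75); r=np.hypot(P[:,0]-506.4,P[:,1]+400.8); print(" saucer",circ(P[r>43]))
w,p=loadv("stand"); P,m=pts(w,p,(453,-98),116,132,40); print("lota",circ(P),ell(w,p,m,125))
w,p=loadv("chowki"); 
for z in((100,120),(120,140)): P,m=pts(w,p,(635,14),*z,30); print("bell",circ(P,7.5))
im=w["image"].astype(int); m=(im[...,2]>100)&(im[...,1]<40); _,mm=pts(w,p,(635,14),10,50,60); print(" pad",ell(w,p,m&mm,30))
w,p=loadv("plate"); P,m=pts(w,p,(505,411),36,50,60)
k=max(cv2.findContours(m.astype(np.uint8),0,1)[0],key=len)[:,0]
xy=np.array([onz(w,u,v,43,p) for u,v in k]); print("lamp",circ(xy,26.7)); P,_=pts(w,p,(505,411),6,14,90); r=np.hypot(P[:,0]-505,P[:,1]-411); print(" plate",circ(P[r>58]))
```

```text
tumbler (array([ 506. , -401.1,   23.4]), np.float64(0.7201103056659801)) [ 505.9 -401.2   48.9   49. ]
 saucer (array([ 506.5, -401.4,   50.2]), np.float64(2.063385225362776))
lota (array([452.4, -98.4,  24.2]), np.float64(0.5746925495893792)) [452.5 -98.3  50.1  51.1]
bell (array([634.6,  14.2]), np.float64(0.1594171868442093))
bell (array([634.6,  14.3]), np.float64(0.2556141156019032))
 pad [635.   14.5  82.7  82.9]
lamp (array([504.4, 410.7]), np.float64(4.423734693745342))
 plate (array([505.2, 411.1,  66.4]), np.float64(1.7134806405567382))
```

The pictures show all four vessels upright on their rests: lota (343,330) on stand C, bell (478,335), lamp (513,207) and tumbler (231,490). Each is within about 1 mm of centre. The vermilion box (387,440) and matchbox (470,432) have not moved, and the gripper is clear.

```bash
python3 -c "
from rig import bot
print(bot.finish_job())"
```

```text
the job is handed in; nothing more can be done
None
```

All four vessels are upright on their rests, placed in the order asked and each within about 1 mm of centre; the vermilion box and matchbox look unmoved in the pictures, and I handed the job in at about 56 s on the robot's clock.

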